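# Spent battery into the collection box

### The arm

A 6-joint arm with a two-finger parallel gripper is mounted at the origin on the work surface. World frame = base frame: x ahead of the robot, y to its left, z up, the work surface at z = 0. Lengths are in m, angles in rad, forces in N, time in s.
With the tool pointing down it reaches from about 0.35 to 0.85 m from the base axis. Payload 8.1 kg.
Tool frame: the origin (TCP) lies on the centre line of the jaws, within the pads' length; the fingertips stand 19 mm ahead of it and the grasp point (between the pads) is the TCP (robot.tips_ahead is the distance from the TCP to the fingertips, in m); y points along the fingers, z is the direction in which the jaws open and shut, and the axes are right-handed (so a half turn about y gives the same grasp; the last joint's range is limited). The gripper opens to 93 mm and grips with 3 to 60 N. Pads are 15 mm wide; open, the fingers measure 128 mm over their backs; the gripper's body (75 mm by 188 mm) begins 65 mm behind the grasp point.
Start: joints at [-1.264, 0.13, 1.488, -0, 1.523, -0.085], TCP at [0.229, -0.555, 0.238] pointing down, gripper open.
Joint ranges: [-2.96, 2.96], [-0.89, 2.26], [0.02, 2.5], [-1.34, 4.48], [0, 2.73], [-2.66, 2.66]. Speed limits (rad/s): [2.39, 2.39, 2.79, 3.14, 3.14, 3.14].

### API

Orientations are given as a rotation vector (axis times angle).
In Python, from plant import robot, imaging, models gives the robot as it stands.
- The arm moves only by the tool carry_out, never from a script. Its argument "motion" is one flat list of numbers, 7 for each row, row after row: the shift along the tool's x, y, z in m, then the turn, a rotation vector about the tool's x, y, z in degrees, then the opening, from -1 (shut) to 1 (fully open). A call has exactly 5 rows; each row shifts and turns the pose as measured when the row begins, along the tool's axes as they then stand; what a row does not reach is not made up. A row lasts 1/10 s, in which the tool goes at most 50 mm and 8.59 degrees, less where a joint would pass 70% of its speed; a pose out of reach is approached as far as the arm can. A call is refused whole if a number of a shift passes 0.05 or a number of a turn 8.59, either way. A call with a gripper value outside its range is refused whole. The fingers move at their own pace and stop on an object; "squeeze" is the grip in N (left out, the last holds). Time passes only in rows, so rows that do not move let the fingers close, or fill a call up. It gives the time, the measured TCP pose, the force and the opening at its end, in the units of the state.
- robot.read_state(): the state, without advancing time (a new reading comes with each control period).
- imaging.read_camera(name): name is "side" or "top"; returns the picture (384x512x3 uint8, blue, green, red); there is no depth.
- imaging.camera_model(name): a dict with "K" (3x3 intrinsics, pixels), "position" and "orientation" of the camera in the world. Camera axes: x right, y down, z forward; pixel columns grow to the right and rows downward; lengths in m; the calibration is good to about 2 mm. A picture is of the moment at which its call begins. camera_model takes no time and is no camera call.
- robot.close_job(): hands the job in, once; it reports no verdict.
Trained networks look in the newest picture that a camera, given by its name, has taken for a name from the list of things; names that differ only in an ending like _2 or _b are one class to them, and where a whole thing is asked for, a point or a joint stands for the part that bears it (a point fixed in the world has none). Each returns a list of dicts, best first, with "confidence" (0 to 1); they miss things now and then, are a little off and sometimes report something else, mostly with a low value. They report only what shows in the picture. A call takes as long as a camera call. They do not tell look-alikes from the thing itself.
- models.outline_of(camera, thing): "pixels" (384x512 bool, what is visible of it) and "pixel" ([column, row] in pixels, amid what is visible of it).
The state is a dict: "t": time; "q": joint angles; "dq": joint speeds; "joint_torque": joint torques, N m; "tool_pos": TCP position; "orientation": TCP orientation; "force": force on the tool from outside, world axes, zero at the start; "wrist_torque": the same for the moment, N m; "opening": finger opening in m.
Only numpy, scipy, OpenCV 4.12 (cv2) and the standard library are available. Lean on these libraries where they do the work, as an engineer would, in place of code of your own. Each camera call takes 0.05 s, during which the arm holds its last target.

### The job

A spent 9-volt battery has been left on the sill of the green battery collection box. Without pinching, lifting or carrying it, push the box's self-closing steel flap inward with one finger and hold it open, and with the other finger push the battery along the sill and over its inner edge, so that it drops into the bin while the flap is still held open and is never driven against the metal flap. Then withdraw so that the flap falls shut, and leave the other things on the table where they are.

Things in the scene. Friction and masses are not known exactly. Their poses are not given: they have to be found in the camera images.
- box: green battery collection box, fixed, 242 mm deep (its x), 170 wide (y). Origin at table level, straight below the middle of the sill's inner edge; x points inward (the way the battery is pushed), z up. Behind and beside the flap is a low hood: side cheeks 4 mm thick at y = +-83 mm that slope with the flap, top plate at z = 168 mm from x = 84 to 112 mm. Clear bin walls, floor at z = 6 mm
- sill_edge (a point): middle of the sill's inner edge, on its upper surface (box x = 0, y = 0, z = 120 mm). The sill is flat and open, full width, no lip or side rails, from box x = -130 mm to 0; beyond x = 0 the bin is open below, covered by the flap. The battery tips in and drops once its centre is past this edge
- flap_hinge (a point): middle of the flap's level hinge (axis along the box's y), at box x = 82 mm, z = 168 mm. An upright finger moving inward at sill height opens the flap, and must stop short of the hinge (box x = 82 mm)
- flap (a joint): steel flap, yellow strip on its free edge: 92 mm long, 154 wide, 3 thick. Shut (0 rad) it slopes from the hinge down towards the sill, free edge 2 mm beyond the sill's edge at sill height. It swings inward, free edge going down and away from the sill; 1.04 rad = straight down, stop 1.25. A spring shuts it when let go: about 0.7 N at the free edge to start, 4 N at sill height when straight down
- battery: 9-volt block battery, black with a copper band and two small terminals at one end, 26.5 mm (its x) x 49 mm (its y) x 17.5 mm (z), about 45 g, lying flat on the sill with its long side roughly along the sill's edge, loose. Origin at its centre
- timer: bystander: white game timer, 30 x 76 x 66 mm, standing near the front of the box; origin under its centre
- tape: bystander: small blue tape dispenser, 64 x 18 x 60 mm, standing beside the box; origin under its centre
- bottle: bystander: green drinking bottle with black cap, 72 mm diameter, 230 mm tall; origin under its centre
- tile_rack: bystander: wooden tile rack 190 mm long (its y), 22 wide, 25 high; origin under its centre
- tile_tub: bystander: round yellow tub with black lid, 93 mm diameter, 54 mm high; origin under its centre
- card_deck: bystander: red boxed card deck, 92 x 66 x 22 mm; origin under its centre
Things that resemble listed ones, but are neither listed nor needed, are in the scene too. There is more than one size of the battery; the one meant has the size given above.

How it is judged:
On the way, in this order (a step that is already met when the one before it is completed fails the run):
1. a finger holds the flap well open while the battery still lies on the sill (value of joint flap above 0.25 rad and contact force between the fingers and flap above 0.2 N and x of battery in the frame of box below 0 m and z of battery in the frame of box above 0.122 m), for 0.05 s.
2. the battery has dropped below the sill inside the box while a finger still holds the flap open (z of battery in the frame of box below 0.095 m and x of battery in the frame of box above -0.124 m and value of joint flap above 0.25 rad and contact force between the fingers and flap above 0.2 N), for 0.05 s.
At the end, for the whole second after the job is handed in: The battery lies at rest inside the bin (its centre under 70 mm above the table, within the walls) and the flap is shut (under 0.06 rad) (z of battery in the frame of box between 0 and 0.07 m and x of battery in the frame of box between -0.126 and 0.108 m and y of battery in the frame of box between -0.081 and 0.081 m and linear speed of battery below 0.03 m/s and value of joint flap below 0.06 rad); the robot touches nothing.
It fails at once if the battery is lifted: its centre rises more than 20 mm above where it lay on the sill (z of battery in the frame of box above 0.149 m).
It fails at once if the battery is carried: its centre is over 24 mm past the sill's edge and still at sill height (x of battery in the frame of box above 0.024 m and z of battery in the frame of box above 0.122 m).
It fails at once if the battery is pinched or struck: over 12 N between it and the fingers (contact force between the fingers and battery above 12 N).
It fails at once if the battery is driven against the flap: over 1 N between them while it is still at sill height (contact force between battery and flap above 1 N and z of battery in the frame of box above 0.112 m).
It fails at once if a bystander is moved more than 20 mm (distance of any of timer, tape, bottle, tile_rack, tile_tub, card_deck from where it was at the start of the episode above 0.02 m).
It also fails if it takes over 38 s, if anything falls off the work surface, if the arm or the gripper's body presses on something with over 40 N, if the wrist force passes 120 N, or if a joint passes its speed limit or range.

## Working session

There is one attempt and no reset: what is moved stays moved. The work goes in short steps, Python scripts to look and compute and a tool call to move; the robot and the scene stay as the last step left them, time stands still between calls to the robot, and variables do not carry over. Pictures are saved under pics/ and viewed, and the job is handed in when it is done.

Besides the shell and the picture viewer there is one more tool, called as name(argument=value, ...) on one line, values as JSON. carry_out: Moves the arm, as the interface text tells. Its arguments: {"type":"object","properties":{"motion":{"type":"array","items":{"type":"number"}},"squeeze":{"type":"number"}},"required":["motion"]}

```bash
ls; mkdir -p pics; python3 - <<'E'
from plant import robot, imaging, models
import cv2, numpy as np
for n in ("side","top"):
    im=imaging.read_camera(n); cv2.imwrite(f"pics/{n}0.png",im)
    m=imaging.camera_model(n); print(n,m)
s=robot.read_state()
for k in s: print(k,s[k])
E
```

```text
pics
side {'K': array([[471.17278972,   0.        , 259.60534169],
       [  0.        , 471.17278972, 190.13808088],
       [  0.        ,   0.        ,   1.        ]]), 'position': array([-0.33922699,  0.86951507,  0.89398871]), 'orientation': array([-0.87707033,  2.30251159, -1.26061137])}
top {'K': array([[360.00423422,   0.        , 256.92360224],
       [  0.        , 360.00423422, 191.23553427],
       [  0.        ,   0.        ,   1.        ]]), 'position': array([0.38898328, 0.00681058, 1.17250794]), 'orientation': array([-2.18826229,  2.15028451, -0.12234084])}
t 0.1
q [-1.26439037e+00  1.31048078e-01  1.48915529e+00 -1.96951982e-05
  1.52298334e+00 -8.54088854e-02]
dq [ 0.00109748 -0.00074828 -0.00294754  0.00056176 -0.00055224  0.00013116]
joint_torque [ 2.73825863e-03 -5.61344182e+01 -4.93095338e+01  7.71882338e-02
  2.93158286e-02 -9.64073843e-05]
tool_pos [ 0.22898737 -0.55407911  0.23672304]
orientation [-0.39841268  2.00820073 -2.00496408]
force [-0.28821006  0.79094702 -0.50281232]
wrist_torque [-0.02362346 -0.04068786  0.00429145]
opening 0.09285697666181185
```

View pics/side0.png

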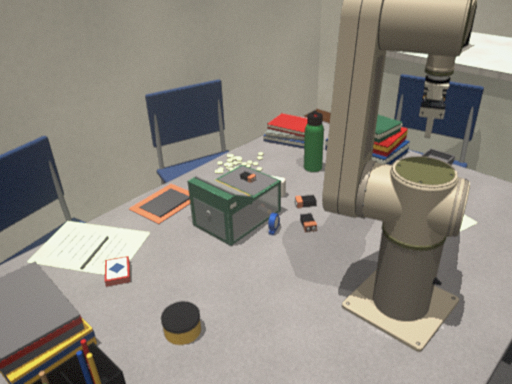

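View pics/top0.png

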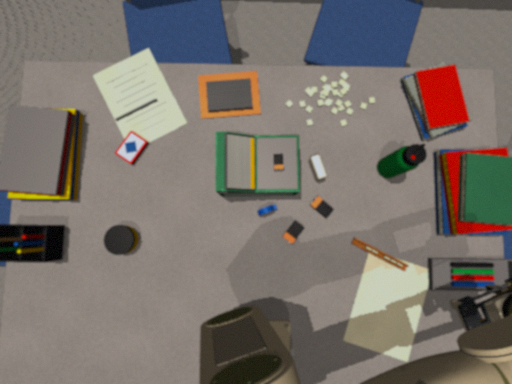

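The top view shows the box at cols 216–300, rows 132–193, with the yellow strip near col 252 and the battery on the sill near (278,161). Next I'll zoom in and measure.

```bash
cat > h.py <<'E'
from plant import robot, imaging, models
import cv2, numpy as np
from scipy.spatial.transform import Rotation as R
def cam(n):
    m=imaging.camera_model(n); return m["K"],np.array(m["position"]),R.from_rotvec(m["orientation"]).as_matrix()
def ray(n,px,z):
    K,p,M=cam(n); d=M@np.linalg.solve(K,[px[0],px[1],1.]); return p+d*(z-p[2])/d[2]
def proj(n,P):
    K,p,M=cam(n); c=(np.atleast_2d(P)-p)@M; c=c@K.T; return c[:,:2]/c[:,2:]
E
python3 - <<'E'
from h import *
a=cv2.imread("pics/top0.png")[120:220,205:335]; cv2.imwrite("pics/topz.png",cv2.resize(a,None,fx=6,fy=6,interpolation=cv2.INTER_CUBIC))
a=cv2.imread("pics/side0.png")[155:250,180:330]; cv2.imwrite("pics/sidez.png",cv2.resize(a,None,fx=5,fy=5,interpolation=cv2.INTER_CUBIC))
for px in [(216,132),(300,136),(300,193),(218,194),(255,160)]: print(px,ray("top",px,.12).round(3),ray("top",px,.168).round(3))
for px in [(278,161)]: print(px,ray("top",px,.1375).round(3))
for t in ("battery","box","sill_edge","flap"):
  for n in ("top","side"):
    imaging.read_camera(n)
    for d in models.outline_of(n,t): 
        print(n,t,round(d["confidence"],2),d["pixel"],d["pixels"].sum(), ray(n,d["pixel"],.1375).round(3))
E
```

```text
(216, 132) [0.678 0.127 0.12 ] [0.665 0.121 0.168]
(300, 136) [ 0.67  -0.125  0.12 ] [ 0.657 -0.119  0.168]
(300, 193) [ 0.499 -0.125  0.12 ] [ 0.494 -0.119  0.168]
(218, 194) [0.492 0.116 0.12 ] [0.487 0.111 0.168]
(255, 160) [0.595 0.009 0.12 ] [0.586 0.009 0.168]
(278, 161) [ 0.59  -0.058  0.137]
top battery 0.74 [322.0, 210.3] 267 [ 0.448 -0.187  0.137]
top battery 0.68 [292.4, 231.8] 258 [ 0.385 -0.102  0.137]
top battery 0.43 [278.2, 161.4] 155 [ 0.589 -0.059  0.137]
side battery 0.68 [246.4, 175.0] 133 [ 0.586 -0.049  0.138]
side battery 0.59 [304.6, 200.3] 248 [ 0.354 -0.053  0.138]
side battery 0.59 [308.0, 224.7] 238 [0.273 0.036 0.138]
top box 0.59 [253.9, 162.9] 5080 [0.583 0.012 0.137]
side box 0.73 [230.7, 199.6] 4987 [0.521 0.085 0.138]
side box 0.3 [284.9, 187.9] 88 [ 0.442 -0.068  0.138]
top sill_edge 0.75 [254.2, 164.7] 5101 [0.578 0.011 0.137]
side sill_edge 0.79 [233.4, 206.4] 5147 [0.49  0.105 0.138]
side sill_edge 0.55 [220.3, 182.2] 272 [0.617 0.036 0.138]
top flap 0.69 [235.4, 160.0] 1513 [0.59  0.066 0.137]
top flap 0.37 [253.5, 164.0] 4936 [0.58  0.013 0.137]
side flap 0.7 [223.4, 184.5] 326 [0.6   0.039 0.138]
```

```bash
sleep 1
```

```text
(no output)
```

View pics/topz.png

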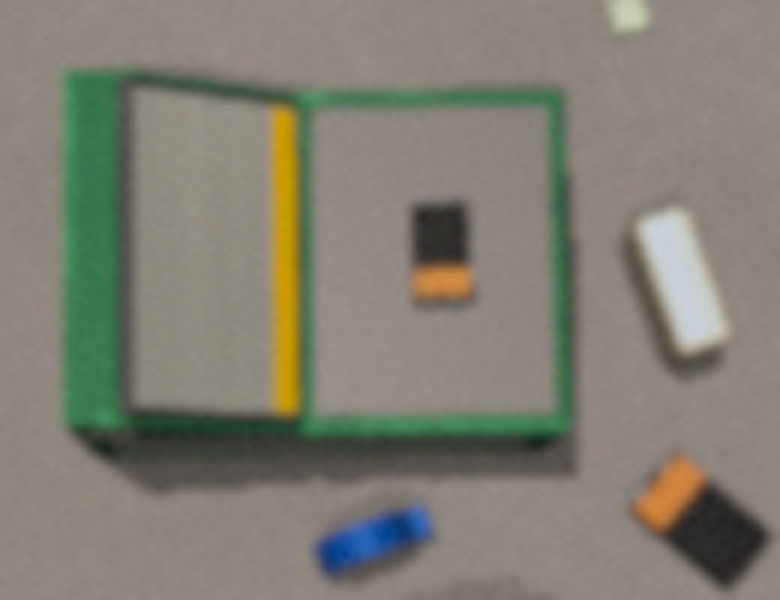

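View pics/sidez.png

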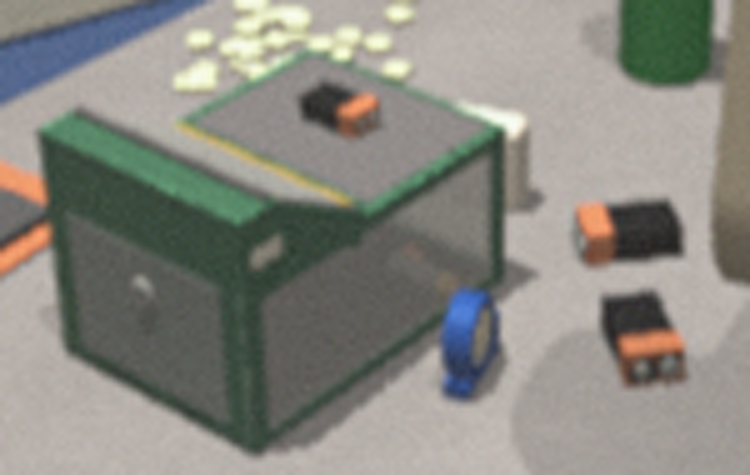

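```bash
cat > fit.py <<'E'
from h import *
from scipy.optimize import least_squares
T=[((565,92),(-.13,-.085,.12)),((572,432),(-.13,.085,.12)),((66,72),(.112,-.085,.168)),((68,425),(.112,.085,.168)),((273,262),(.001,0,.12+.003))][:4]
S=[((502,128),(-.13,.085,.12)),((310,50),(-.13,-.085,.12)),((243,232),(.112,.085,.168)),((42,130),(.112,-.085,.168)),((258,450),(.112,.085,0)),((68,350),(.112,-.085,0))]
f=lambda L,s,o:(np.array([(np.array(a[0])+.5)/s-.5+o for a in L]),np.array([a[1] for a in L]))
tp,tP=f(T,6,np.array([205,120])); sp,sP=f(S,5,np.array([180,155]))
def W(v,P): return np.array(P)@R.from_euler('z',v[2]).as_matrix().T+[v[0],v[1],0]
def res(v): return np.r_[(proj("top",W(v,tP))-tp).ravel(),(proj("side",W(v,sP))-sp).ravel()]
E
cat > fitrun.py <<'E'
from fit import *
o=least_squares(res,[.58,.01,1.57],loss='soft_l1'); v=o.x; np.save("box.npy",v); print(v,np.degrees(v[2])); print(res(v).reshape(-1,2).round(1))
def inv(p): return (np.array(p)-[v[0],v[1],0])@R.from_euler('z',v[2]).as_matrix()
# battery
Z=lambda u,w,s,o:np.array([(u+.5)/s-.5+o[0],(w+.5)/s-.5+o[1]])
for c in [(413,204),(467,204),(473,302),(413,300)]: print("bat",inv(ray("top",Z(*c,6,(205,120)),.1375)).round(4))
for c in [(273,105),(298,107),(276,415),(298,415)]: print("strip",inv(ray("top",Z(*c,6,(205,120)),.122)).round(4))
for c in [(635,210),(690,210),(730,345),(685,357)]: print("timer",inv(ray("top",Z(*c,6,(205,120)),.066)).round(4))
import cv2
for n,off,s in (("top",(205,120),6),("side",(180,155),5)):
    im=cv2.imread(f"pics/{n}z.png")
    for x in (-.13,0,.112):
        z=.168 if x>0 else .12
        q=((proj(n,W(v,[[x,-.085,z],[x,.085,z]]))-off)*s).astype(int); cv2.line(im,tuple(map(int,q[0])),tuple(map(int,q[1])),(255,0,255),1)
    cv2.imwrite(f"pics/{n}fit.png",im)
E
python3 fitrun.py
```

```text
[0.58439405 0.00864706 1.60343147] 91.86985588774773
[[-0.8 -0. ]
 [-0.3 -0.2]
 [-0.2  0. ]
 [-0.4  0.4]
 [ 1.2 -1.2]
 [ 0.6 -1.4]
 [-0.2 -2.3]
 [-0.3 -0.9]
 [ 0.2  0.7]
 [-0.  -0.1]]
bat [-0.0543 -0.0254  0.1375]
bat [-0.0806 -0.025   0.1375]
bat [-0.0824  0.0234  0.1375]
bat [-0.0533  0.022   0.1375]
strip [ 0.0134 -0.0797  0.122 ]
strip [ 0.001  -0.0785  0.122 ]
strip [0.0141 0.0754 0.122 ]
strip [0.0033 0.0756 0.122 ]
timer [-0.174  -0.0358  0.066 ]
timer [-0.2028 -0.0354  0.066 ]
timer [-0.2211  0.036   0.066 ]
timer [-0.1975  0.0419  0.066 ]
```

The box fit is consistent to a few pixels. The box sits at (0.584, 0.009) with yaw 91.9°, and the battery is at box (-0.068, -0.001), 26×49 mm and aligned with the box. I'll set the jaw axis along box x with a gap of about 63 mm: the leading finger opens the flap and the trailing finger pushes the battery.

```bash
cat >> h.py <<'E'
def boxT():
    v=np.load("box.npy"); return R.from_euler('z',v[2]).as_matrix(),np.array([v[0],v[1],0])
def report(target=None):
    B,o=boxT(); s=robot.read_state(); M=R.from_rotvec(s["orientation"]).as_matrix()
    p=np.array(s["tool_pos"]); b=B.T@(p-o); g=s["opening"]
    print("t",round(s["t"],2),"world",p.round(4),"box",b.round(4),"tip z",round(b[2]-.019,4),"open",round(g,4),"F",np.round(s["force"],1))
    print("tool axes in box",(B.T@M).round(3).tolist())
    sg=np.sign((B.T@M)[0,2]) 
    want=B@np.array([[sg*0,0,sg],[sg,0,0],[0,-1,0]]).T.T if 0 else None
    # desired: y=down, z=sg*boxx, x=y cross z
    z=np.array([sg,0,0]); y=np.array([0,0,-1.]); W=B@np.stack([np.cross(y,z),y,z],1)
    print("turn deg (tool)",np.degrees(R.from_matrix(M.T@W).as_rotvec()).round(2))
    if target is not None: print("shift tool",(M.T@(B@np.array(target)+o-p)).round(4),"| shift in tool after turn",(W.T@(B@np.array(target)+o-p)).round(4))
    return s
E
python3 - <<'E'
from h import *
report([-.0565,-.0015,.29])
print(ray("top",(416,152),.23),ray("top",(385,170),.1))
E
```

```text
t 0.9 world [ 0.2291 -0.5545  0.2376] box [-0.5513  0.3734  0.2376] tip z 0.2186 open 0.0931 F [-0.2  0.5 -0.2]
tool axes in box [[-0.351, -0.0, -0.936], [0.936, -0.0, -0.351], [-0.0, -1.0, 0.0]]
turn deg (tool) [-0.   20.58 -0.  ]
shift tool [-0.5249 -0.0524 -0.3314] | shift in tool after turn [-0.3749 -0.0524 -0.4948]
[ 0.60303147 -0.4212077   0.23      ] [ 0.57539472 -0.38459717  0.1       ]
```

carry_out(motion=[0,-0.018,0,0,6.86,0,0.355,0,-0.018,0,0,6.86,0,0.355,0,-0.018,0,0,6.86,0,0.355,-0.02,0,-0.027,0,0,0,0.355,-0.02,0,-0.027,0,0,0,0.355], squeeze=10)

```text
t: 1.4
tool_pos: [0.2663, -0.5005, 0.2923]
orientation: [-0.015, 2.218, -2.214]
force: [1.0, -0.9, 0.2]
opening: 0.0637
```

carry_out(motion=[-0.028,0,-0.037,0,0,0,0.355,-0.028,0,-0.037,0,0,0,0.355,-0.028,0,-0.037,0,0,0,0.355,-0.028,0,-0.037,0,0,0,0.355,-0.028,0,-0.037,0,0,0,0.355])

```text
t: 1.9
tool_pos: [0.407, -0.3088, 0.2934]
orientation: [-0.007, 2.217, -2.219]
force: [1.6, -1.0, 1.2]
opening: 0.0631
```

```bash
python3 -c "
from h import *
report([-.0565,-.0015,.29])"
```

```text
t 1.9 world [ 0.407  -0.3088  0.2934] box [-0.3115  0.1877  0.2934] tip z 0.2744 open 0.0631 F [ 1.6 -1.   1.2]
tool axes in box [[0.026, -0.001, -1.0], [1.0, -0.0, 0.026], [-0.0, -1.0, 0.001]]
turn deg (tool) [-0.06 -1.49 -0.03]
shift tool [-0.1825  0.0032 -0.2599] | shift in tool after turn [-0.1892  0.0034 -0.255 ]
```

carry_out(motion=[-0.03,0,-0.04,0,-1.49,0,0.355,-0.031,0,-0.04,0,0,0,0.355,-0.031,0,-0.04,0,0,0,0.355,-0.031,0,-0.04,0,0,0,0.355,-0.031,0,-0.04,0,0,0,0.355])

```text
t: 2.4
tool_pos: [0.5529, -0.1054, 0.2947]
orientation: [-0.032, 2.199, -2.207]
force: [0.4, -1.6, 0.9]
opening: 0.063
```

carry_out(motion=[-0.02,0,-0.03,0,0,0,0.355,-0.01,0,-0.018,0,0,0,0.355,0,0,0,0,0,0,0.355,0,0,0,0,0,0,0.355,0,0,0,0,0,0,0.355])

```text
t: 2.9
tool_pos: [0.5842, -0.0485, 0.2941]
orientation: [-0.041, 2.196, -2.201]
force: [-0.1, -0.8, -1.5]
opening: 0.0626
```

```bash
python3 -c "
from h import *
report([-.0565,-.0015,.20])"
```

```text
t 2.9 world [ 0.5842 -0.0485  0.2941] box [-0.0571  0.0021  0.2941] tip z 0.2751 open 0.0626 F [-0.1 -0.8 -1.5]
tool axes in box [[-0.008, -0.002, -1.0], [1.0, -0.004, -0.008], [-0.004, -1.0, 0.002]]
turn deg (tool) [-0.13  0.48 -0.22]
shift tool [-0.0032  0.0941 -0.0007] | shift in tool after turn [-0.0036  0.0941 -0.0006]
```

carry_out(motion=[-0.0035,0.03,-0.0005,-0.13,0.48,-0.22,0.355,0,0.04,0,0,0,0,0.355,0,0.03,0,0,0,0,0.355,0,0.01,0,0,0,0,0.355,0,0,0,0,0,0,0.355])

```text
t: 3.4
tool_pos: [0.5876, -0.0548, 0.1843]
orientation: [-0.021, 2.204, -2.209]
force: [0.5, -0.0, -0.3]
opening: 0.0628
```

```bash
python3 -c "
from h import *
report([-.0565,-.0015,.144])
for n,(r,c) in {'top':(120,205),'side':(140,180)}.items():
    im=imaging.read_camera(n)[r:r+110,c:c+140]; cv2.imwrite(f'pics/{n}1.png',cv2.resize(im,None,fx=5,fy=5,interpolation=cv2.INTER_CUBIC))
"
```

```text
t 3.4 world [ 0.5876 -0.0548  0.1843] box [-0.0635 -0.0011  0.1843] tip z 0.1653 open 0.0628 F [ 0.5 -0.  -0.3]
tool axes in box [[0.008, -0.002, -1.0], [1.0, -0.005, 0.008], [-0.005, -1.0, 0.002]]
turn deg (tool) [-0.14 -0.48 -0.31]
shift tool [-0.0001  0.0403 -0.0071] | shift in tool after turn [-0.0004  0.0403 -0.007 ]
```

View pics/side1.png

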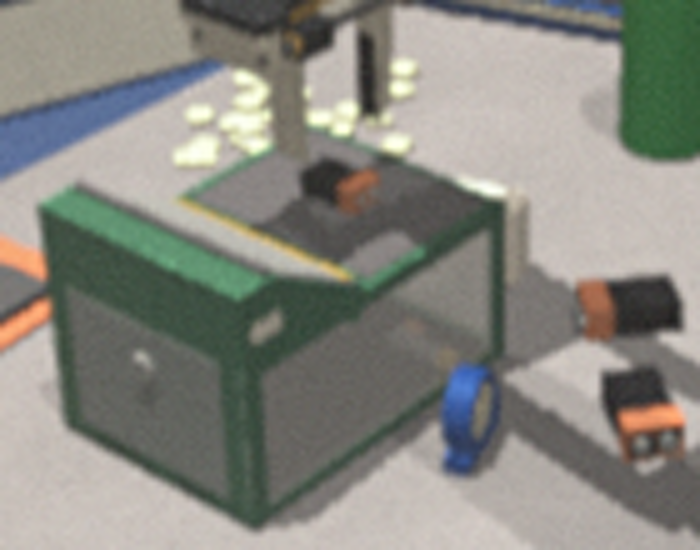

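View pics/top1.png

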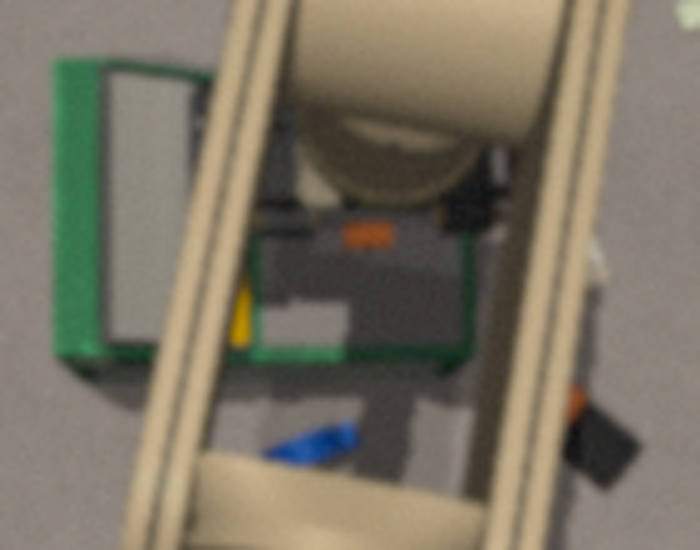

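The side view shows the leading finger at (290,150) in front of the battery, and the trailing finger behind it. TCP is 7 mm short in x, so I'll correct that before descending.

carry_out(motion=[0,0,-0.007,0,-0.48,-0.3,0.355,0,0,0,0,0,0,0.355,0,0.008,0,0,0,0,0.355,0,0.008,0,0,0,0,0.355,0,0,0,0,0,0,0.355])

```text
t: 4.0
tool_pos: [0.5923, -0.0476, 0.1761]
orientation: [-0.023, 2.193, -2.203]
force: [-0.2, -0.8, -0.9]
opening: 0.0631
```

```bash
python3 -c "
from h import *
report([-.0565,-.0015,.145])"
```

```text
t 4.0 world [ 0.5923 -0.0476  0.1761] box [-0.0565 -0.0061  0.1761] tip z 0.1571 open 0.0631 F [-0.2 -0.8 -0.9]
tool axes in box [[-0.001, -0.005, -1.0], [1.0, -0.013, -0.001], [-0.013, -1.0, 0.005]]
turn deg (tool) [-0.29  0.08 -0.73]
shift tool [ 0.005   0.0311 -0.0002] | shift in tool after turn [ 0.0046  0.0311 -0.    ]
```

carry_out(motion=[0.0046,0,0,-0.29,0,-0.73,0.355,0,0,0,0,0,0,0.355,0,0.008,0,0,0,0,0.355,0,0.008,0,0,0,0,0.355,0,0.004,0,0,0,0,0.355])

```text
t: 4.5
tool_pos: [0.5874, -0.0479, 0.1547]
orientation: [-0.038, 2.205, -2.204]
force: [-1.0, 0.9, 1.0]
opening: 0.0632
```

```bash
python3 -c "
from h import *
report([-.0565,-.0015,.145])"
```

```text
t 4.5 world [ 0.5874 -0.0479  0.1547] box [-0.0566 -0.0011  0.1547] tip z 0.1357 open 0.0632 F [-1.   0.9  1. ]
tool axes in box [[-0.001, 0.0, -1.0], [1.0, 0.001, -0.001], [0.001, -1.0, -0.0]]
turn deg (tool) [0.02 0.08 0.05]
shift tool [-0.0004  0.0097 -0.0001] | shift in tool after turn [-0.0004  0.0097 -0.0001]
```

carry_out(motion=[0,0.004,0,0,0,0,0.355,0,0.003,0,0,0,0,0.355,0,0.002,0,0,0,0,0.355,0,0,0,0,0,0,0.355,0,0,0,0,0,0,0.355])

```text
t: 5.0
tool_pos: [0.5865, -0.0478, 0.1432]
orientation: [-0.041, 2.207, -2.205]
force: [0.3, 0.1, -0.4]
opening: 0.0628
```

```bash
python3 -c "
from h import *
report([-.0565,-.0015,.145])
for n,(r,c) in {'top':(120,205),'side':(140,180)}.items():
    im=imaging.read_camera(n)[r:r+110,c:c+140]; cv2.imwrite(f'pics/{n}2.png',cv2.resize(im,None,fx=5,fy=5,interpolation=cv2.INTER_CUBIC))
"
```

```text
t 5.0 world [ 0.5865 -0.0478  0.1432] box [-0.0565 -0.0003  0.1432] tip z 0.1242 open 0.0628 F [ 0.3  0.1 -0.4]
tool axes in box [[-0.001, 0.001, -1.0], [1.0, 0.003, -0.001], [0.003, -1.0, -0.001]]
turn deg (tool) [0.05 0.07 0.19]
shift tool [-0.0012 -0.0018  0.    ] | shift in tool after turn [-0.0012 -0.0018  0.    ]
```

View pics/side2.png

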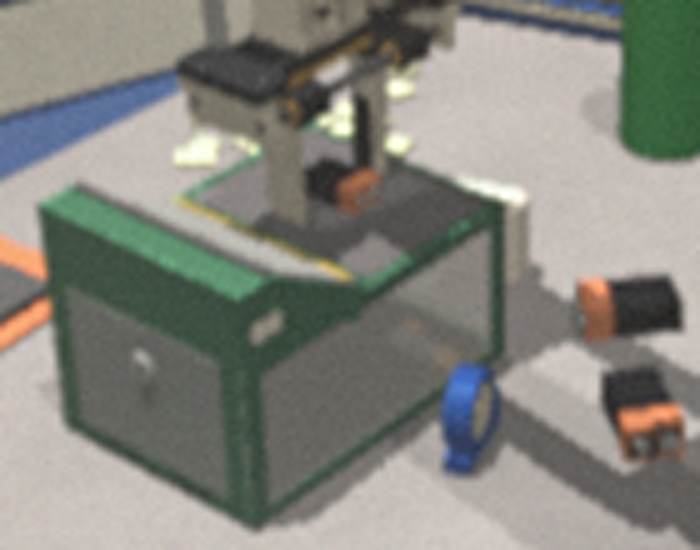

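View pics/top2.png

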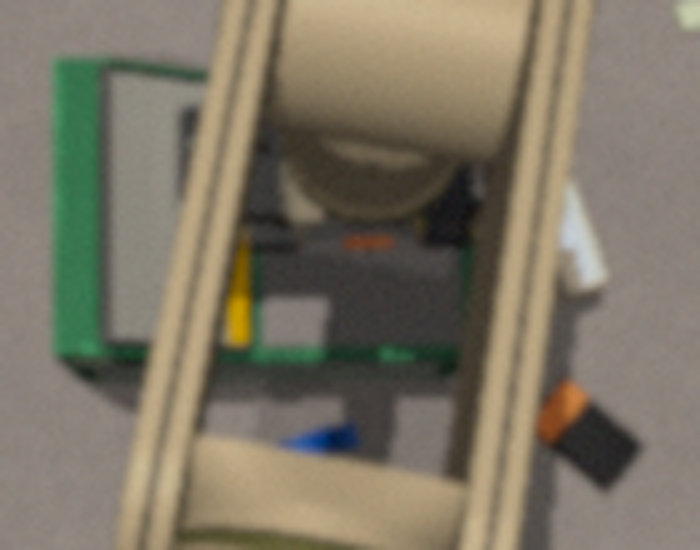

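Both fingers straddle the battery, which hasn't moved, and the tips are at z = 0.124. Start pushing inward.

carry_out(motion=[-0.001,-0.002,-0.005,0,0,0,0.355,0,0,-0.005,0,0,0,0.355,0,0,-0.005,0,0,0,0.355,0,0,-0.005,0,0,0,0.355,0,0,-0.005,0,0,0,0.355])

```text
t: 5.6
tool_pos: [0.5873, -0.0211, 0.1465]
orientation: [-0.038, 2.206, -2.205]
force: [-0.6, -0.4, -1.3]
opening: 0.0627
```

```bash
python3 -c "
from h import *
report([-.0165,-.0015,.145])"
```

```text
t 5.6 world [ 0.5873 -0.0211  0.1465] box [-0.0298 -0.002   0.1465] tip z 0.1275 open 0.0627 F [-0.6 -0.4 -1.3]
tool axes in box [[-0.001, 0.0, -1.0], [1.0, 0.001, -0.001], [0.001, -1.0, -0.0]]
turn deg (tool) [0.03 0.04 0.08]
shift tool [ 0.0005  0.0016 -0.0133] | shift in tool after turn [ 0.0005  0.0015 -0.0133]
```

carry_out(motion=[0,0.0015,-0.005,0,0,0,0.355,0,0,-0.005,0,0,0,0.355,0,0,-0.005,0,0,0,0.355,0,0,-0.005,0,0,0,0.355,0,0,-0.005,0,0,0,0.355])

```text
t: 6.1
tool_pos: [0.5865, 0.0056, 0.1451]
orientation: [-0.038, 2.204, -2.206]
force: [0.5, -1.3, 0.4]
opening: 0.0631
```

```bash
python3 -c "
from h import *
report([.02,-.0015,.145])
for n,(r,c) in {'side':(140,180)}.items():
    im=imaging.read_camera(n)[r:r+110,c:c+140]; cv2.imwrite(f'pics/{n}3.png',cv2.resize(im,None,fx=5,fy=5,interpolation=cv2.INTER_CUBIC))
"
```

```text
t 6.1 world [0.5865 0.0056 0.1451] box [-0.0031 -0.002   0.1451] tip z 0.1261 open 0.0631 F [ 0.5 -1.3  0.4]
tool axes in box [[-0.001, -0.001, -1.0], [1.0, 0.001, -0.001], [0.001, -1.0, 0.001]]
turn deg (tool) [-0.06  0.05  0.06]
shift tool [ 0.0005  0.0001 -0.0231] | shift in tool after turn [ 0.0005  0.0001 -0.0231]
```

View pics/side3.png

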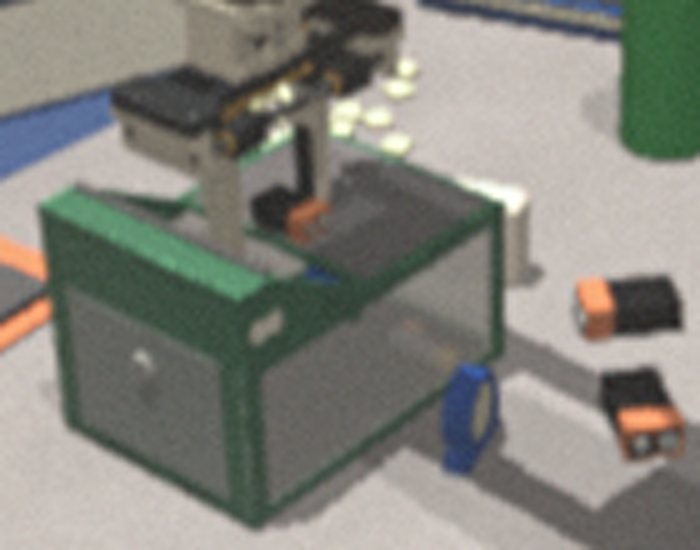

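The flap is open, with the finger front face about 45 mm past the edge. The battery is still on the sill at about x = -21 mm, against the trailing finger. Continue pushing.

carry_out(motion=[0,0,-0.004,0,0,0,0.355,0,0,-0.004,0,0,0,0.355,0,0,-0.004,0,0,0,0.355,0,0,-0.004,0,0,0,0.355,0,0,-0.003,0,0,0,0.355])

```text
t: 6.65
tool_pos: [0.5858, 0.0253, 0.1451]
orientation: [-0.038, 2.202, -2.208]
force: [0.2, -5.1, 0.1]
opening: 0.063
```

```bash
python3 -c "
from h import *
report([.025,-.0015,.145])
for n,(r,c) in {'side':(140,180)}.items():
    im=imaging.read_camera(n)[r:r+110,c:c+140]; cv2.imwrite(f'pics/{n}4.png',cv2.resize(im,None,fx=5,fy=5,interpolation=cv2.INTER_CUBIC))
"
```

```text
t 6.65 world [0.5858 0.0253 0.1451] box [ 0.0166 -0.002   0.1451] tip z 0.1261 open 0.063 F [ 0.2 -5.1  0.1]
tool axes in box [[-0.0, -0.003, -1.0], [1.0, 0.001, -0.0], [0.001, -1.0, 0.003]]
turn deg (tool) [-0.17  0.02  0.06]
shift tool [ 0.0005  0.     -0.0084] | shift in tool after turn [ 0.0005  0.0001 -0.0084]
```

View pics/side4.png

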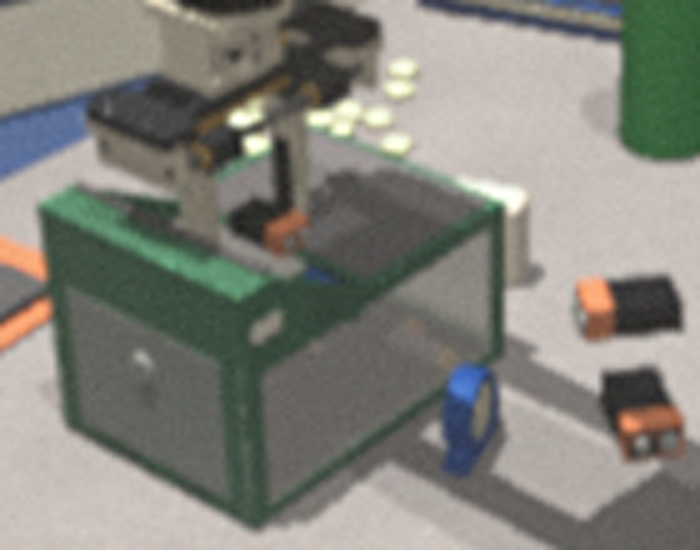

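carry_out(motion=[0,0,-0.002,0,0,0,0.355,0,0,-0.002,0,0,0,0.355,0,0,-0.002,0,0,0,0.355,0,0,-0.001,0,0,0,0.355,0,0,-0.0005,0,0,0,0.355])

```text
t: 7.2
tool_pos: [0.5854, 0.0319, 0.1443]
orientation: [-0.038, 2.2, -2.212]
force: [1.1, -5.3, -0.3]
opening: 0.0626
```

```bash
python3 -c "
from h import *
report([.025,-.0015,.145])
for n,(r,c) in {'side':(140,180)}.items():
    im=imaging.read_camera(n)[r:r+110,c:c+140]; cv2.imwrite(f'pics/{n}5.png',cv2.resize(im,None,fx=5,fy=5,interpolation=cv2.INTER_CUBIC))
"
```

```text
t 7.2 world [0.5854 0.0319 0.1443] box [ 0.0232 -0.0018  0.1443] tip z 0.1253 open 0.0626 F [ 1.1 -5.3 -0.3]
tool axes in box [[0.0, -0.005, -1.0], [1.0, 0.002, 0.0], [0.002, -1.0, 0.005]]
turn deg (tool) [-0.3  -0.01  0.1 ]
shift tool [ 0.0003 -0.0007 -0.0018] | shift in tool after turn [ 0.0003 -0.0007 -0.0018]
```

View pics/side5.png

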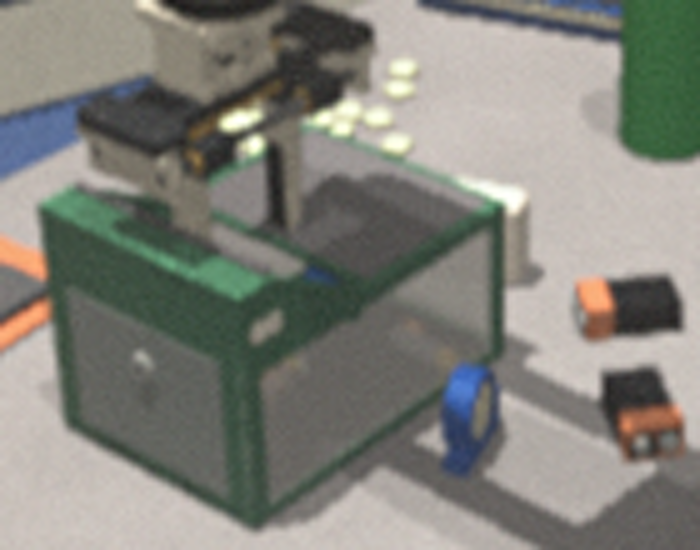

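The battery has left the sill. A copper spot shows through the clear wall near (285,365), and the flap is still held open. I'll hold briefly, then withdraw straight back.

carry_out(motion=[0,0,0,0,0,0,0.355,0,0,0,0,0,0,0.355,0,-0.001,0,0,0,0,0.355,0,0,0.006,0,0,0,0.355,0,0,0.008,0,0,0,0.355])

```text
t: 7.75
tool_pos: [0.5863, 0.0187, 0.1462]
orientation: [-0.038, 2.201, -2.209]
force: [-0.2, -0.3, 3.6]
opening: 0.0632
```

carry_out(motion=[0,0,0.01,0,0,0,0.355,0,0,0.01,0,0,0,0.355,0,0,0.01,0,0,0,0.355,0,0,0.01,0,0,0,0.355,0,0,0.01,0,0,0,0.355])

```text
t: 8.25
tool_pos: [0.5879, -0.0346, 0.1464]
orientation: [-0.038, 2.203, -2.206]
force: [-0.1, 0.8, -0.4]
opening: 0.0628
```

```bash
python3 -c "
from h import *
report([-.065,-.0015,.146])"
```

```text
t 8.25 world [ 0.5879 -0.0346  0.1464] box [-0.0434 -0.0021  0.1464] tip z 0.1274 open 0.0628 F [-0.1  0.8 -0.4]
tool axes in box [[-0.002, -0.001, -1.0], [1.0, 0.001, -0.002], [0.001, -1.0, 0.001]]
turn deg (tool) [-0.07  0.09  0.04]
shift tool [0.0006 0.0004 0.0216] | shift in tool after turn [0.0006 0.0004 0.0216]
```

carry_out(motion=[0,0,0.01,0,0,0,0.355,0,0,0.01,0,0,0,0.355,0,-0.01,0.005,0,0,0,0.355,0,-0.03,0,0,0,0,0.355,0,-0.04,0,0,0,0,0.355])

```text
t: 8.75
tool_pos: [0.5842, -0.0636, 0.221]
orientation: [-0.052, 2.215, -2.211]
force: [1.4, 0.3, -0.7]
opening: 0.0633
```

carry_out(motion=[0,-0.04,0,0,0,0,0.355,0.02,-0.02,0.03,0,0,0,0.355,0.03,0,0.04,0,0,0,0.355,0.03,0,0.04,0,0,0,0.355,0.03,0,0.04,0,0,0,0.355])

```text
t: 9.25
tool_pos: [0.4834, -0.2175, 0.2968]
orientation: [-0.045, 2.198, -2.203]
force: [1.5, 0.2, -0.5]
opening: 0.0629
```

carry_out(motion=[0.03,0,0.04,0,0,0,0.355,0.03,0,0.03,0,0,0,0.355,0,0,0,0,0,0,0.355,0,0,0,0,0,0,0.355,0,0,0,0,0,0,0.355])

```text
t: 9.75
tool_pos: [0.4215, -0.2963, 0.302]
orientation: [-0.033, 2.194, -2.21]
force: [-0.2, -0.7, -0.1]
opening: 0.0627
```

```bash
python3 -c "
from h import *
report([-.065,-.0015,.146])
for n,(r,c) in {'side':(140,180),'top':(120,205)}.items():
    im=imaging.read_camera(n); cv2.imwrite(f'pics/{n}6f.png',im);im=im[r:r+110,c:c+140]; cv2.imwrite(f'pics/{n}6.png',cv2.resize(im,None,fx=5,fy=5,interpolation=cv2.INTER_CUBIC))
a=cv2.imread('pics/side0.png');b=cv2.imread('pics/side6f.png');cv2.imwrite('pics/cmp.png',np.hstack([a,b])[:, :][::1])
"
```

```text
t 9.75 world [ 0.4215 -0.2963  0.302 ] box [-0.2995  0.1727  0.302 ] tip z 0.283 open 0.0627 F [-0.2 -0.7 -0.1]
tool axes in box [[-0.002, -0.007, -1.0], [1.0, -0.005, -0.002], [-0.005, -1.0, 0.007]]
turn deg (tool) [-0.41  0.11 -0.26]
shift tool [-0.174   0.1551 -0.2353] | shift in tool after turn [-0.1742  0.156  -0.2345]
```

View pics/side6.png

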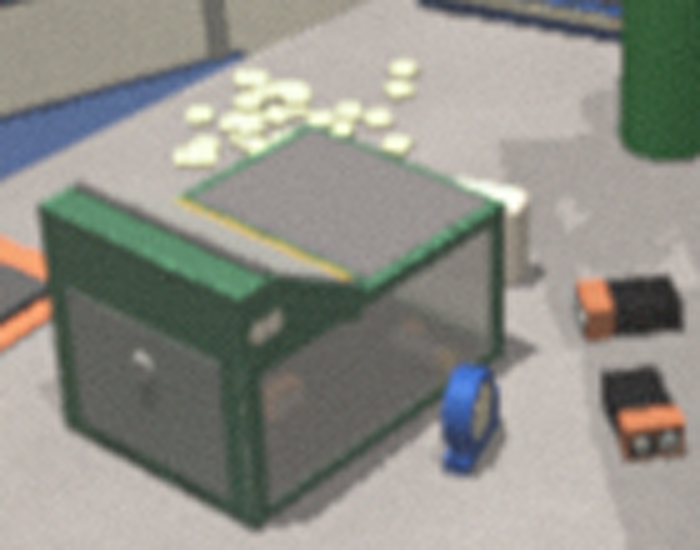

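View pics/top6.png

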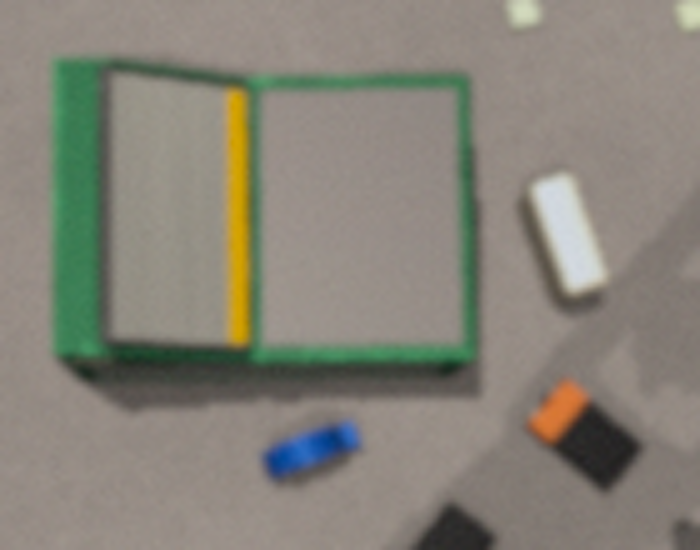

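View pics/top6f.png

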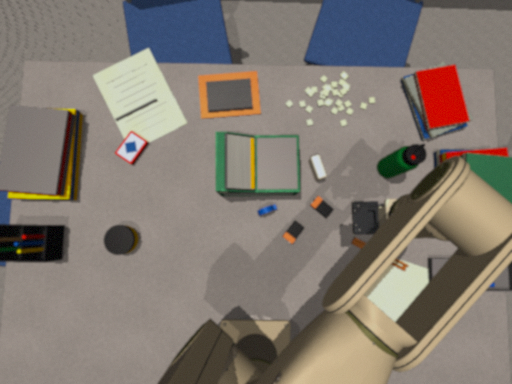

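The flap's yellow strip is back at its original place and the sill is empty. The copper band shows inside the bin at about (285,385) in the zoomed side view, and the bystanders haven't moved. Handing in.

```bash
python3 -c "
from h import *
print(robot.close_job())"
```

```text
the job is handed in; nothing more can be done
None
```

I pushed the battery over the sill's inner edge and it dropped into the bin while the flap was held open. I then withdrew and handed the job in at about 10 s; no verdict was reported.

- **Method:** I kept the jaws at a fixed 63 mm gap along the push direction. The leading finger opened the flap and the trailing finger slid the battery along the sill, without pinching or lifting it. The leading finger's front face stopped at about box x = 72 mm, short of the hinge at 82 mm.
- **Force:** The largest wrist force I read was about 5.3 N, while holding the flap open.
- **Last pictures:** The sill is empty and the flap's yellow strip is back at its shut position. The copper band shows through the clear wall low in the bin. The bystanders I could see are where they were, except the tile rack, which the arm partly hid. The arm is clear of everything.
- **Not measured:** I did not read the flap angle or the finger contact forces directly. I inferred them from the geometry and pictures. That the battery is inside and at rest is judged from its copper band showing through the clear wall.

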